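# Tuck the serving boards under the weighted arm

### The arm

A 7-joint arm with a two-finger parallel gripper is mounted at the origin on a cart in front of the work surface, level with it; the furniture and walls round the work are solid. World frame = base frame: x ahead of the robot, y to its left, z up, the work surface at z = 0. Lengths are in m, angles in rad, forces in N, time in s.
With the tool pointing down it reaches from about 0.4 to 0.85 m from the base axis. Payload 4.5 kg.
Tool frame: the origin (TCP) lies midway between the tips of the shut fingers; the grasp point (between the pads) lies 19 mm behind it; z points along the fingers, y is the line along which they close (so a half turn about z gives the same grasp; the last joint's range is limited). The gripper opens to 88 mm and grips with 3 to 60 N. Pads are 18 mm wide; open, the fingers measure 123 mm over their backs; the gripper's body (75 mm by 187 mm) begins 45 mm behind the grasp point.
Start: joints at [0.034, 0.689, -0.195, 1.565, 0.157, 0.902, -0.215], TCP at [0.625, 0, 0.239] pointing down, gripper open.
Joint ranges: [-3.01, 3.01], [-0.46, 2.08], [-1.47, 1.51], [0.13, 2.56], [-1, 4.14], [0.04, 2.09], [-2.66, 2.66]. Speed limits (rad/s): [2.57, 2.57, 3.14, 3.14, 3.14, 3.14, 3.14].

### API

Orientations are given as a unit quaternion [x, y, z, w].
In Python, from plant import * gives the robot as it stands.
- The arm moves only by the tool send_rows, never from a script. Its argument "targets" is a list of rows, each a list of 2 entries, a list of its own where there are three numbers: the shift along the tool's x, y, z in units of 0.3 m (1.0 is 0.3 m), then the turn, a rotation vector about the tool's x, y, z in units of pi rad (1.0 is pi rad). A call has 1 to 12 rows; each row is the pose to reach, as a shift and turn from the pose commanded when the call began, along the tool's axes at that moment, turning the shorter way round; what a row does not reach only later rows make up. A row lasts 1/8 s, in which the tool goes at most 62.5 mm and 10.7 degrees, less where a joint would pass 70% of its speed; a pose out of reach is approached as far as the arm can. A call with a number of a shift or a turn outside -1 to 1 is refused whole. A call with a gripper value outside its range is refused whole. "fingers" is the opening, from 0 (shut) to 1 (fully open), set as the call begins (left out, the last holds). The fingers move at their own pace and stop on an object; "newtons" is the grip in N (left out, the last holds). Time passes only in rows, so rows that repeat a pose let the fingers close. It gives the time, the measured TCP pose, the force, the opening and the grip force at its end, in the units of the state.
- get_state(): the state, without advancing time (a new reading comes with each control period).
- snapshot(name): name is "scene" or "side" or "wrist"; returns a dict with "img" (480x640x3 uint8, blue, green, red), "fx", "fy", "cx", "cy" (pixels), "cam_to_world" (4x4, takes a point from camera to world coordinates); the wrist camera has in their place "T_tool_cam" (4x4, takes a point from camera to tool coordinates, whose origin is the TCP and whose axes are the flange's). Camera axes: x right, y down, z forward; pixel columns grow to the right and rows downward; lengths in m; the calibration is good to about 2 mm. A picture is of the moment at which its call begins: read the wrist's pose just before it. There is no depth.
- finish_job(): hands the job in; it is judged then, once.
The state is a dict: "clock": time; "q": joint angles; "qd": joint speeds; "joint_torque": joint torques, N m; "tool_pos": TCP position; "eef_rot": TCP orientation; "contact_force": force on the tool from outside, world axes, zero at the start; "moment": the same for the moment, N m; "opening": opening from 0.0 (shut) to 1.0 (fully open); "finger_force": force on a finger pad.
Only numpy, scipy, OpenCV 4.12 (cv2) and the standard library are available. Lean on these libraries where they do the work, as an engineer would, in place of code of your own. Each camera call takes 0.05 s, during which the arm holds its last target. There are 200 camera calls.

### The job

Put the two handled serving boards away in the small rack: first slide the wide board blade-first in under the weighted hold-down arm, on top of the board that already lies there, let go of it, and then tuck the narrow board in under the arm on top of the wide one. Each must end flat, straight and pushed home to the back stop of the rack with its handle sticking out in front, and the arm must hold the pile down. Do not disturb the other things on the worktop, nor the rack.

Things in the scene. Friction and masses are not known exactly. Their poses are not given: they have to be found in the camera images.
- holder: Fixed light-wood rack 170 deep, 160 wide; three spice jars on its shelf (top at 250). Origin on the worktop; +x points into it: its open front (-x) faces left, to world +y or nearly. Tray floor 8 high; side panels 132 apart inside, x -65 to 95; back stop face x=75; shelf underside 130 high, front edge x=-75: no room for an upright gripper, lean it back from the rack by 30 to 45 degrees.
- stop (a point): Point on the rack: foot of the back stop's face, middle of the width, on the tray floor (75, 0, 8 mm in the rack's frame); axes as the rack's.
- clamp_arm: Weighted polished steel arm (no spring or catch, falls back). Origin on its hinge, rack (90,0,85). Its roller, 16 dia x 60, rests on the pile near rack x=-10, about 2 N. Before it a 62 wide plate slopes up and forward 66 mm, to rack x=-70, its end some 33 above the pile: a board pushed in nearly level, underside 3 to 10 above the pile, lifts the plate at 3 to 8 N and passes under.
- foot (a point): Lowest point of the arm's roller as built, middle of the width: shows how high the arm stands.
- wide_board: Wooden serving board 12 thick, 180 long: blade 110 x 105 wide (x -20 to +90), handle 70 x 30 wide (x -90 to -20). Origin: middle of its length on the underside; +x from handle to blade. 0.105 kg; held by the handle it dips 0.05 to 0.07 rad at the blade: hold it that much nose-up. Starts flat before the rack's front, nearer or farther than the narrow one, handle pointing left.
- wide_board_grip (a point): Grip point of the wide board: on its handle 25 from the end, (-65, 0, 6) mm in its frame; grasp across the 30 mm width.
- wide_board_far (a point): Middle of the blade's far edge, underside, (90, 0, 0) mm in the wide board's frame.
- narrow_board: Same as the wide board, with a blade only 70 wide (110 long, 12 thick; the same handle). Origin and axes alike. 0.07 kg; dips less.
- narrow_board_grip (a point): Grip point of the narrow board, (-65, 0, 6) mm in its frame, on the handle 30 wide.
- narrow_board_far (a point): Middle of the blade's far edge, underside, (90, 0, 0) mm in the narrow board's frame.
- bottom_board: Plain board without handle, 115 x 120 x 12, lying loose on the tray under the arm; stays there. Origin: centre of its underside. Its top is 20 mm above the worktop.
- mug: Bystander: spotted mug 92 dia, 93 high, behind the rack's front.
- lemon: Bystander: lemon 78 x 55 x 56, behind, left of the mug.
- tape: Bystander: roll of tape 96 dia, 25 high, lying behind the boards.
- fish_tin: Bystander: flat tin 63 x 105 x 26, left of the boards.
- garlic: Bystander: garlic bulb 60 wide, 58 high, at the near edge of the worktop.
- small_mug: Bystander: small cup 62 dia, 51 high, at the near edge on the right.

How it is judged:
By the outcome, as a careful person would: the job done as asked, in the order asked, and still so for the second after the job is handed in, with the robot touching nothing.
It also fails if it takes over 61 s, if anything falls off the work surface, if the arm or the gripper's body presses on something with over 40 N, if the wrist force passes 120 N, or if a joint passes its speed limit or range.

## Working session

There is one attempt and no reset: what is moved stays moved. The work goes in short steps, Python scripts to look and compute and a tool call to move; the robot and the scene stay as the last step left them, time stands still between calls to the robot, and variables do not carry over. Pictures are saved under pics/ and viewed, at most 10 in all, crops included, and the job is handed in when it is done.

Besides the shell and the picture viewer there is one more tool, called after "Emit:" as name([rows], argument=value, ...), one row to a line, values as JSON. send_rows: Moves the arm, as the interface text tells. Its arguments: {"type":"object","properties":{"targets":{"type":"array"},"fingers":{"type":"number"},"newtons":{"type":"number"}},"required":["targets"]}

```bash
ls; mkdir -p pics; python3 - <<'E'
from plant import *
import cv2,pickle,numpy as np
s=get_state();print({k:np.round(v,4) for k,v in s.items()})
d={}
for n in("scene","side","wrist"):
    d[n]=snapshot(n);cv2.imwrite(f"pics/{n}0.png",d[n]["img"])
    print(n,{k:np.round(v,3).tolist() for k,v in d[n].items() if k!="img"})
pickle.dump(d,open("d0.pkl","wb"))
E
```

```text
pics
{'clock': np.float64(0.0), 'q': array([ 0.0338,  0.69  , -0.1945,  1.5663,  0.1573,  0.9025, -0.2151]), 'qd': array([-0.0009, -0.0004, -0.0011,  0.0005,  0.0016, -0.0016,  0.0004]), 'joint_torque': array([ 3.00000e-04, -5.27572e+01, -1.26690e+00, -1.53434e+01,
       -5.26000e-02,  6.60000e-03,  2.00000e-04]), 'tool_pos': array([ 6.244e-01, -1.000e-04,  2.379e-01]), 'eef_rot': array([ 7.071e-01,  7.071e-01, -7.000e-04, -6.000e-04]), 'contact_force': array([-0.6582,  0.1457,  0.1775]), 'moment': array([-0.044 ,  0.0414,  0.0054]), 'finger_force': np.float64(0.0), 'opening': np.float64(0.9994)}
scene {'fx': 483.157, 'fy': 483.157, 'cx': 313.924, 'cy': 233.854, 'cam_to_world': [[-1.0, -0.009, 0.005, 0.554], [-0.008, 0.406, -0.914, 0.913], [0.007, -0.914, -0.406, 0.491], [0.0, 0.0, 0.0, 1.0]]}
side {'fx': 497.953, 'fy': 497.953, 'cx': 315.035, 'cy': 241.031, 'cam_to_world': [[-0.989, -0.075, 0.132, 0.428], [-0.151, 0.516, -0.843, 0.858], [-0.005, -0.853, -0.521, 0.596], [0.0, 0.0, 0.0, 1.0]]}
wrist {'fx': 367.558, 'fy': 367.558, 'cx': 321.366, 'cy': 238.493, 'T_tool_cam': [[0.0, -0.963, -0.268, 0.068], [1.0, -0.0, 0.001, -0.002], [-0.001, -0.268, 0.963, -0.146], [0.0, 0.0, 0.0, 1.0]]}
```

View pics/scene0.png

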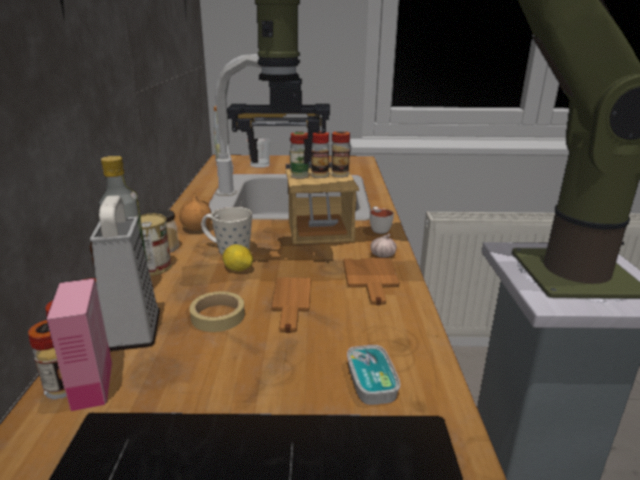

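View pics/side0.png

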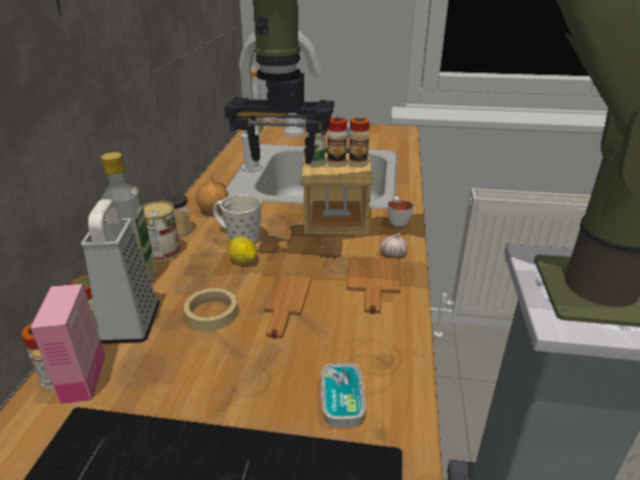

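The scene shows the wide board near (372,278), the narrow one near (292,300) and the rack's front at about (322,215). I'll enlarge that area to get exact corners.

```bash
python3 - <<'E'
import cv2,pickle,numpy as np
d=pickle.load(open("d0.pkl","rb"))
a=d["scene"]["img"][160:340,260:410];b=d["side"]["img"][150:340,260:415]
a=cv2.resize(a,(400,480),interpolation=cv2.INTER_CUBIC);b=cv2.resize(b,(400,490),interpolation=cv2.INTER_CUBIC)
o=np.zeros((490,800,3),np.uint8);o[:480,:400]=a;o[:,400:]=b
cv2.imwrite("pics/crop.png",cv2.convertScaleAbs(o,alpha=1.5))
E
```

```text
(no output)
```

View pics/crop.png

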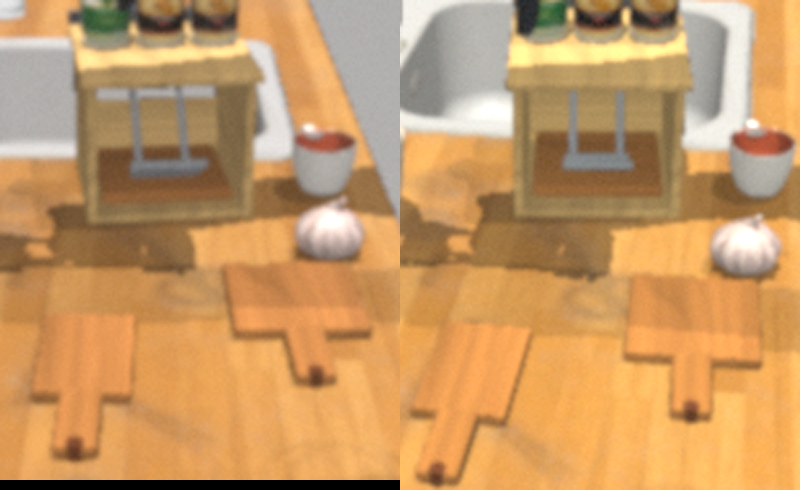

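View pics/wrist0.png

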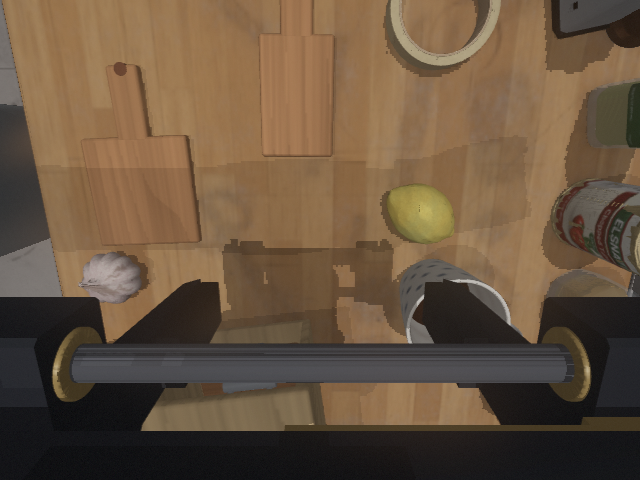

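Crop: rack front foot corners at about (90,222),(252,215) left and (115,215),(282,215) right. The wrist view gives clear board corners: wide blade (83,139),(187,136),(200,241),(97,245), narrow blade (261,35),(333,35),(332,156),(262,156).

```bash
cat > h.py <<'E'
import numpy as np,cv2
from scipy.spatial.transform import Rotation as R
def pose(s):
    T=np.eye(4);T[:3,:3]=R.from_quat(s["eef_rot"]).as_matrix();T[:3,3]=s["tool_pos"];return T
def ray(c,p,T=None):
    M=c["cam_to_world"] if T is None else T@c["T_tool_cam"]
    d=np.array([(p[0]-c["cx"])/c["fx"],(p[1]-c["cy"])/c["fy"],1]);return M[:3,3],M[:3,:3]@d
def onz(c,p,z,T=None):
    o,d=ray(c,p,T);return o+d*(z-o[2])/d[2]
def tri(rays):
    A=0;b=0
    for o,d in rays:
        d=d/np.linalg.norm(d);P=np.eye(3)-np.outer(d,d);A=A+P;b=b+P@o
    return np.linalg.solve(A,b)
def proj(c,X,T=None):
    M=c["cam_to_world"] if T is None else T@c["T_tool_cam"]
    q=np.linalg.inv(M)@np.append(X,1);return np.array([c["fx"]*q[0]/q[2]+c["cx"],c["fy"]*q[1]/q[2]+c["cy"]])
E
python3 - <<'E'
from h import *;import pickle
from plant import get_state
d=pickle.load(open("d0.pkl","rb"));T=pose(get_state());w=d["wrist"]
np.set_printoptions(precision=4,suppress=True)
for nm,ps in dict(wide=[(83,139),(187,136),(200,241),(97,245),(107,67),(139,65)],narrow=[(261,35),(333,35),(332,156),(262,156)]).items():
    print(nm);[print(p,onz(w,p,.012,T)[:2]) for p in ps]
def L(p):return (260+p[0]/2.6667,160+p[1]/2.6667)
def S(p):return (260+p[0]/2.5806,150+p[1]/2.5789)
print("rack foot")
for p in [(90,222),(252,215)]:print(onz(d["scene"],L(p),0))
for p in [(115,218),(282,216)]:print(onz(d["side"],S(p),0))
print("boards scene/side z=.012")
for p in [(225,265),(360,262),(372,330),(232,335),(300,385),(335,378)]:print(onz(d["scene"],L(p),.012)[:2])
for p in [(232,278),(358,278),(362,365),(226,357),(272,415),(310,415)]:print(onz(d["side"],S(p),.012)[:2])
print("narrow")
for p in [(38,316),(134,316),(131,398),(32,398),(53,455),(97,455)]:print(onz(d["scene"],L(p),.012)[:2])
for p in [(50,323),(131,327),(105,422),(14,413),(17,473),(58,480)]:print(onz(d["side"],S(p),.012)[:2])
print("shelf front corners")
for a,b in [((75,82),(107,88)),((262,82),(292,88))]:print(tri([ray(d["scene"],L(a)),ray(d["side"],S(b))]))
print("roller ends")
for a,b in [((132,178),(165,167)),((207,170),(232,166))]:print(tri([ray(d["scene"],L(a)),ray(d["side"],S(b))]))
E
```

```text
wide
(83, 139) [0.3901 0.0656]
(187, 136) [0.492  0.0684]
(200, 241) [ 0.4953 -0.038 ]
(97, 245) [ 0.3861 -0.0424]
(107, 67) [0.4237 0.1302]
(139, 65) [0.4537 0.1319]
narrow
(261, 35) [0.5681 0.157 ]
(333, 35) [0.6336 0.157 ]
(332, 156) [0.6335 0.0494]
(262, 156) [0.5643 0.0494]
rack foot
[ 0.6071 -0.1361  0.    ]
[ 0.4602 -0.1544  0.    ]
[ 0.6074 -0.1323  0.    ]
[ 0.4574 -0.1576  0.    ]
boards scene/side z=.012
[ 0.4914 -0.0298]
[ 0.3797 -0.0376]
[0.3871 0.0747]
[0.4919 0.0841]
[0.4487 0.1518]
[0.4233 0.1423]
[ 0.4917 -0.0303]
[ 0.3888 -0.0452]
[0.3847 0.0736]
[0.4862 0.0784]
[0.4474 0.1418]
[0.4208 0.1379]
narrow
[0.6374 0.0584]
[0.5647 0.0569]
[0.565  0.1703]
[0.6321 0.1715]
[0.6131 0.2368]
[0.5854 0.2363]
[0.627  0.0542]
[0.5632 0.0504]
[0.5632 0.1665]
[0.629  0.1661]
[0.6122 0.2272]
[0.5836 0.2299]
shelf front corners
[ 0.6164 -0.1412  0.1279]
[ 0.4556 -0.1675  0.1232]
roller ends
[ 0.5714 -0.2098  0.0129]
[ 0.5036 -0.1667  0.041 ]
```

```bash
cat > go.py <<'E'
import sys;from h import *;from plant import get_state
# goal: x y z, axis yaw (deg; 0 = board axis along -y, positive turns about +z), lean deg
def goalR(yaw,lean):
    A=np.array([[0,1,0],[1,0,0],[0,0,-1.]])
    return R.from_euler('z',yaw,degrees=True).as_matrix()@R.from_euler('x',-lean,degrees=True).as_matrix()@A
def plan(p,yaw,lean):
    T=pose(get_state());s=T[:3,:3].T@(np.array(p)-T[:3,3])/.3
    r=R.from_matrix(T[:3,:3].T@goalR(yaw,lean)).as_rotvec()/np.pi
    print("shift",s.round(4),"turn",r.round(4),"rows>=",max(np.linalg.norm(s)*.3/.0625,np.linalg.norm(r)*180/10.7).round(1))
if __name__=="__main__":
    a=list(map(float,sys.argv[1:]));plan(a[:3],a[3],a[4])
E
python3 go.py .439 .115 .13 -0 38
```

```text
shift [ 0.3835 -0.618   0.3612] turn [-4.000e-04 -2.111e-01  1.000e-04] rows>= 3.9
```

Emit:
send_rows([
  [[0.06,-0.1,0.03],[0,-0.035,0]],
  [[0.12,-0.2,0.08],[0,-0.07,0]],
  [[0.18,-0.3,0.13],[0,-0.105,0]],
  [[0.24,-0.4,0.2],[0,-0.14,0]],
  [[0.31,-0.51,0.28],[0,-0.175,0]],
  [[0.383,-0.618,0.36],[0,-0.211,0]],
  [[0.383,-0.618,0.36],[0,-0.211,0]],
  [[0.383,-0.618,0.36],[0,-0.211,0]],
  [[0.383,-0.618,0.36],[0,-0.211,0]],
], fingers=0.8)

```text
clock: 1.27
tool_pos: [0.4407, 0.1134, 0.1317]
eef_rot: [0.67, 0.667, -0.23, 0.23]
contact_force: [0.1, -0.0, 0.6]
opening: 0.8
finger_force: 0.0
```

```bash
python3 - <<'E'
from plant import *
import cv2,pickle,numpy as np
s=get_state();print({k:np.round(v,4).tolist() for k,v in s.items()})
d={"s":s}
for n in("wrist","scene","side"): d[n]=snapshot(n)
cv2.imwrite("pics/w1.png",d["wrist"]["img"])
pickle.dump(d,open("d1.pkl","wb"))
E
python3 go.py .439 .115 .008 0 38
```

```text
{'clock': 1.275, 'q': [-0.8235, 0.8752, 0.2037, 1.9571, 0.494, 0.8147, -1.0943], 'qd': [0.0066, -0.0052, -0.0019, 0.0004, -0.0013, -0.0006, -0.0029], 'joint_torque': [-0.8878, -48.3776, 5.1981, -4.7087, 0.7445, 2.0136, 0.0153], 'tool_pos': [0.4407, 0.1134, 0.1317], 'eef_rot': [0.6701, 0.6673, -0.2296, 0.2302], 'contact_force': [0.1302, -0.0485, 0.5855], 'moment': [0.5831, 0.006, -0.0213], 'finger_force': 0.0, 'opening': 0.8}
shift [ 0.256  -0.0052  0.3222] turn [-0.0002 -0.0004 -0.001 ] rows>= 2.0
```

View pics/w1.png

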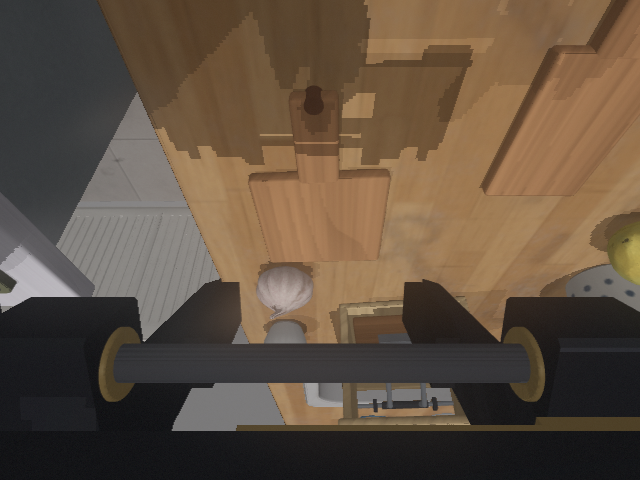

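The wrist view shows the wide board straight ahead: handle end (292–337, 90), blade back edge (249,174)–(389,170), far edge (266,262)–(381,262); tray front starts at (342,306).

```bash
python3 - <<'E'
from h import *;import pickle
d=pickle.load(open("d1.pkl","rb"));T=pose(d["s"]);w=d["wrist"]
np.set_printoptions(precision=4,suppress=True)
for p in [(292,92),(337,90),(249,174),(389,170),(266,262),(381,262)]:print(p,onz(w,p,.012,T)[:2])
print("tray")
for p in [(342,304),(403,299)]:print(p,onz(w,p,.008,T)[:2])
E
```

```text
(292, 92) [0.4229 0.1379]
(337, 90) [0.4486 0.1391]
(249, 174) [0.3881 0.0745]
(389, 170) [0.487  0.0778]
(266, 262) [ 0.3859 -0.0404]
(381, 262) [ 0.4965 -0.0412]
tray
(342, 304) [ 0.4632 -0.1385]
(403, 299) [ 0.5332 -0.1264]
```

```bash
python3 go.py .437 .114 .009 1.5 38
```

```text
shift [ 0.2513 -0.0119  0.3216] turn [-0.0053 -0.0004 -0.0076] rows>= 2.0
```

Emit:
send_rows([
  [[0.06,-0.003,0.08],[-0.003,0,-0.004]],
  [[0.12,-0.006,0.155],[-0.005,0,-0.0076]],
  [[0.175,-0.01,0.225],[-0.005,0,-0.0076]],
  [[0.215,-0.012,0.28],[-0.005,0,-0.0076]],
  [[0.24,-0.012,0.308],[-0.005,0,-0.0076]],
  [[0.251,-0.012,0.321],[-0.005,0,-0.0076]],
  [[0.251,-0.012,0.321],[-0.005,0,-0.0076]],
  [[0.251,-0.012,0.321],[-0.005,0,-0.0076]],
])

```text
clock: 2.42
tool_pos: [0.4364, 0.1151, 0.0091]
eef_rot: [0.659, 0.678, -0.227, 0.233]
contact_force: [0.6, -0.9, -0.8]
opening: 0.801
finger_force: 0.0
```

Emit:
send_rows([
  [[0,0,0],[0,0,0]],
  [[0,0,0],[0,0,0]],
  [[0,0,0],[0,0,0]],
  [[0,0,0],[0,0,0]],
  [[0,0,0],[0,0,0]],
  [[0,0,0],[0,0,0]],
], fingers=0.15, newtons=40)

```text
clock: 3.18
tool_pos: [0.4361, 0.115, 0.0085]
eef_rot: [0.659, 0.678, -0.227, 0.233]
contact_force: [0.1, 0.3, -0.2]
opening: 0.329
finger_force: 40.0
```

```bash
python3 go.py .437 .125 .119 1.5 38; python3 -c "
from plant import *;print(get_state()['tool_pos'],get_state()['opening'])"
```

```text
shift [-0.2006  0.0031 -0.3107] turn [-0.0001 -0.0001  0.0011] rows>= 1.8
[0.43610302 0.11504913 0.00849329] 0.329143165271818
```

Emit:
send_rows([
  [[-0.03,0,-0.05],[0,-0.005,0]],
  [[-0.065,0,-0.11],[0,-0.01,0]],
  [[-0.11,0.001,-0.175],[0,-0.015,0]],
  [[-0.15,0.002,-0.24],[0,-0.019,0]],
  [[-0.18,0.003,-0.285],[0,-0.019,0]],
  [[-0.2,0.003,-0.31],[0,-0.019,0]],
  [[-0.2,0.003,-0.31],[0,-0.019,0]],
  [[-0.2,0.003,-0.31],[0,-0.019,0]],
])

```text
clock: 4.18
tool_pos: [0.4366, 0.1248, 0.1183]
eef_rot: [0.652, 0.671, -0.247, 0.253]
contact_force: [0.3, -0.2, -0.8]
opening: 0.329
finger_force: 40.0
```

```bash
cat > look.py <<'E'
import sys,pickle,cv2,numpy as np
from plant import *
s=get_state();d={"s":s}
for n in("wrist","scene","side"): d[n]=snapshot(n)
pickle.dump(d,open(sys.argv[1]+".pkl","wb"))
a=d["wrist"]["img"];b=d["scene"]["img"][130:310,260:420];c=d["side"]["img"][130:310,260:420]
o=np.zeros((600,800,3),np.uint8);o[:300,:400]=cv2.resize(a,(400,300))
o[:300,400:]=cv2.resize(a[60:300,160:480],(400,300),interpolation=cv2.INTER_CUBIC)
o[300:,:]=0
o[300:600,:267]=cv2.resize(b,(267,300),interpolation=cv2.INTER_CUBIC)
o[300:600,267:534]=cv2.resize(c,(267,300),interpolation=cv2.INTER_CUBIC)
cv2.imwrite("pics/"+sys.argv[1]+".png",o);print(s["tool_pos"],R_(s) if 0 else s["eef_rot"],s["contact_force"],s["clock"])
E
python3 look.py l2
```

```text
[0.43664716 0.12483505 0.11825554] [ 0.65159393  0.67113691 -0.24739853  0.25257587] [ 0.33580772 -0.21400471 -0.76037525] 4.175
```

View pics/l2.png

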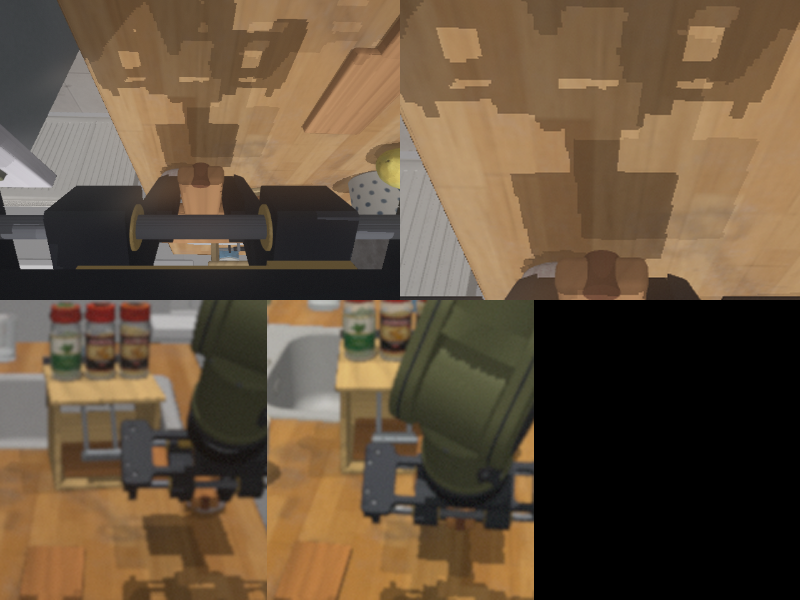

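```bash
python3 - <<'E'
import cv2,pickle,numpy as np
d=pickle.load(open("d0.pkl","rb"));e=pickle.load(open("d1.pkl","rb"))
f=lambda i,x,y,w,h,s:cv2.convertScaleAbs(cv2.resize(i[y:y+h,x:x+w],None,fx=s,fy=s,interpolation=cv2.INTER_CUBIC),alpha=1.4)
o=np.zeros((600,800,3),np.uint8)
a=f(d["scene"]["img"],283,165,80,85,4);o[:340,:320]=a
a=f(d["side"]["img"],295,155,80,85,4);o[:340,320:640]=a
a=f(e["wrist"]["img"],320,290,100,65,4);o[340:600,:400]=a
a=f(e["wrist"]["img"],320,370,100,65,4);o[340:600,400:]=a
cv2.imwrite("pics/rack.png",o)
E
```

```text
(no output)
```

View pics/rack.png

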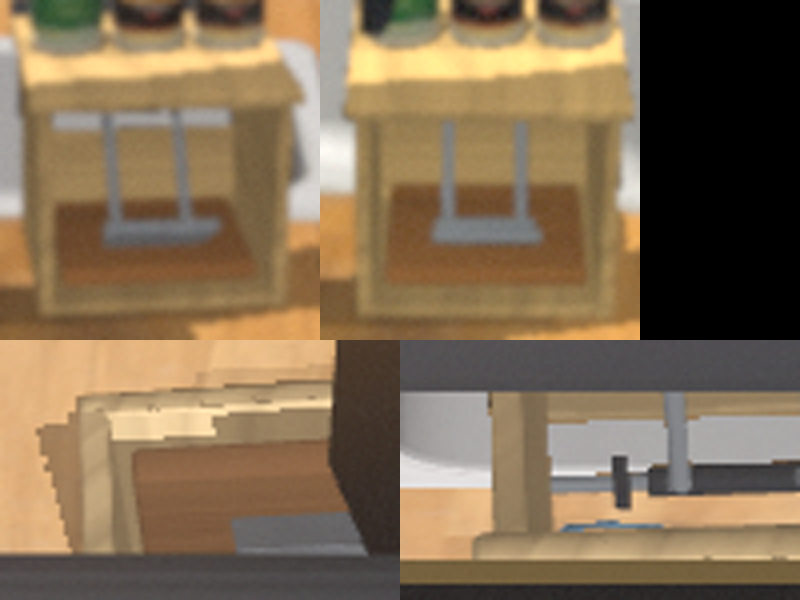

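```bash
python3 - <<'E'
from h import *;import pickle
d=pickle.load(open("d0.pkl","rb"));e=pickle.load(open("d1.pkl","rb"));T=pose(e["s"]);w=e["wrist"]
np.set_printoptions(precision=4,suppress=True)
L=lambda p:(283+p[0]/4-.4,165+p[1]/4-.4);S=lambda p:(295+p[0]/4-.4,155+p[1]/4-.4)
for p in [(42,318),(287,303)]:print("scene foot",onz(d["scene"],L(p),0))
for p in [(38,320),(295,320)]:print("side foot",onz(d["side"],S(p),0))
print("wrist foot",onz(w,(339.5,304.5),0,T),onz(w,(402.5,300.5),0,T))
for z in(.13,):
  for p in [(22,110),(303,103)]:print("shelf scene",onz(d["scene"],L(p),z))
  for p in [(27,117),(312,118)]:print("shelf side",onz(d["side"],S(p),z))
for a,b in [((22,110),(27,117)),((303,103),(312,118))]:print("tri",tri([ray(d["scene"],L(a)),ray(d["side"],S(b))]))
for a,b in [((105,245),(112,243)),((220,225),(222,240))]:print("roller/plate",tri([ray(d["scene"],L(a)),ray(d["side"],S(b))]))
for p in [(60,285),(258,275)]:print("bottomboard front scene",onz(d["scene"],L(p),.008))
for p in [(68,280),(265,280)]:print("side",onz(d["side"],S(p),.008))
for p in [(52,205),(230,198)]:print("back top scene",onz(d["scene"],L(p),.02))
for p in [(75,186),(255,187)]:print("back side",onz(d["side"],S(p),.02))
E
```

```text
scene foot [ 0.6084 -0.1313  0.    ]
scene foot [ 0.4605 -0.156   0.    ]
side foot [ 0.6084 -0.1319  0.    ]
side foot [ 0.4593 -0.1534  0.    ]
wrist foot [ 0.4612 -0.156   0.    ] [ 0.5371 -0.1459  0.    ]
shelf scene [ 0.6185 -0.1335  0.13  ]
shelf scene [ 0.4569 -0.1503  0.13  ]
shelf side [ 0.6125 -0.1322  0.13  ]
shelf side [ 0.4565 -0.153   0.13  ]
tri [ 0.6184 -0.156   0.1206]
tri [ 0.4564 -0.1573  0.1278]
roller/plate [ 0.572  -0.1863  0.0246]
roller/plate [ 0.5031 -0.1409  0.0568]
bottomboard front scene [ 0.5988 -0.1618  0.008 ]
bottomboard front scene [ 0.4771 -0.1797  0.008 ]
side [ 0.5962 -0.1674  0.008 ]
side [ 0.4795 -0.1842  0.008 ]
back top scene [ 0.6079 -0.2628  0.02  ]
back top scene [ 0.4907 -0.2782  0.02  ]
back side [ 0.6074 -0.2675  0.02  ]
back side [ 0.4936 -0.2823  0.02  ]
```

The zoom shows the rack's front foot corners clearly, and both cameras agree: front middle at about (0.534, −0.143), turned 8°. Next I'll move to the pre-entry pose.

```bash
python3 go.py .508 .045 .09 8 41.4;python3 go.py .508 .045 .0345 8 41.4
```

```text
shift [-0.1427  0.2303  0.2505] turn [-0.0241  0.0001 -0.0259] rows>= 1.8
shift [-0.0202  0.2309  0.3892] turn [-0.0241  0.0001 -0.0259] rows>= 2.2
```

Emit:
send_rows([
  [[-0.02,0.03,0.035],[-0.003,0,-0.003]],
  [[-0.05,0.08,0.085],[-0.008,0,-0.009]],
  [[-0.09,0.14,0.155],[-0.015,0,-0.016]],
  [[-0.12,0.19,0.21],[-0.02,0,-0.021]],
  [[-0.142,0.23,0.25],[-0.024,0,-0.026]],
  [[-0.142,0.23,0.25],[-0.024,0,-0.026]],
  [[-0.11,0.23,0.285],[-0.024,0,-0.026]],
  [[-0.07,0.23,0.333],[-0.024,0,-0.026]],
  [[-0.035,0.231,0.373],[-0.024,0,-0.026]],
  [[-0.02,0.231,0.389],[-0.024,0,-0.026]],
  [[-0.02,0.231,0.389],[-0.024,0,-0.026]],
  [[-0.02,0.231,0.389],[-0.024,0,-0.026]],
])

```text
clock: 5.82
tool_pos: [0.5085, 0.0452, 0.0354]
eef_rot: [0.614, 0.706, -0.232, 0.267]
contact_force: [-0.5, 0.5, -1.8]
opening: 0.33
finger_force: 40.0
```

```bash
python3 look.py l3; python3 go.py .508 .045 .0345 8 41.4; python3 go.py .5286 -.1035 .0345 8 41.4
```

```text
[0.50851293 0.04520171 0.03535355] [ 0.61386237  0.70583946 -0.23163658  0.26703584] [-0.51417408  0.50607237 -1.81619968] 5.825
shift [ 0.0014 -0.002   0.0029] turn [ 0.0002 -0.0001 -0.0003] rows>= 0.0
shift [-0.3736 -0.0028  0.3332] turn [ 0.0002 -0.0001 -0.0003] rows>= 2.4
```

View pics/l3.png

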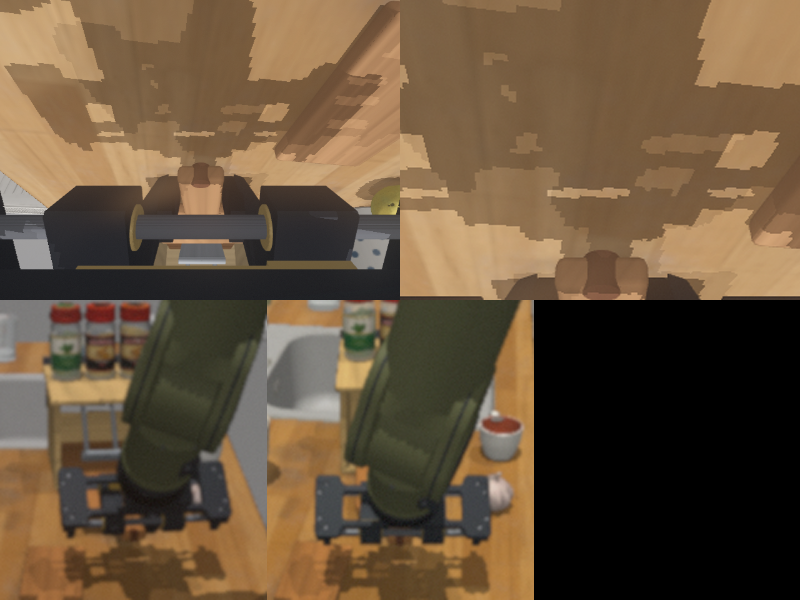

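The wrist view shows the plate (columns 178–226) centred on the handle (201), so I'm aligned and can start inserting.

Emit:
send_rows([
  [[-0.025,0,0.022],[0,0,0]],
  [[-0.05,0,0.044],[0,0,0]],
  [[-0.075,0,0.067],[0,0,0]],
  [[-0.1,-0.001,0.089],[0,0,0]],
  [[-0.125,-0.001,0.111],[0,0,0]],
  [[-0.15,-0.001,0.133],[0,0,0]],
  [[-0.175,-0.001,0.155],[0,0,0]],
  [[-0.2,-0.001,0.178],[0,0,0]],
  [[-0.2,-0.001,0.178],[0,0,0]],
])

```text
clock: 7.1
tool_pos: [0.5195, -0.0337, 0.0341]
eef_rot: [0.614, 0.706, -0.231, 0.266]
contact_force: [-0.1, 2.8, -1.3]
opening: 0.33
finger_force: 40.0
```

Emit:
send_rows([
  [[-0.025,0,0.022],[0,0,0]],
  [[-0.05,0,0.044],[0,0,0]],
  [[-0.075,0,0.067],[0,0,0]],
  [[-0.1,0,0.089],[0,0,0]],
  [[-0.125,0,0.111],[0,0,0]],
  [[-0.125,0,0.111],[0,0,0]],
])

```text
clock: 7.85
tool_pos: [0.5259, -0.0859, 0.035]
eef_rot: [0.614, 0.705, -0.233, 0.267]
contact_force: [1.3, -1.5, -2.8]
opening: 0.33
finger_force: 40.0
```

Emit:
send_rows([
  [[-0.025,0,0.022],[0,0,0]],
  [[-0.05,0,0.044],[0,0,0]],
  [[-0.075,0,0.067],[0,0,0]],
  [[-0.088,0,0.078],[0,0,0]],
  [[-0.088,0,0.078],[0,0,0]],
])

```text
clock: 8.48
tool_pos: [0.5309, -0.12, 0.0346]
eef_rot: [0.614, 0.705, -0.232, 0.267]
contact_force: [-0.7, -0.9, -3.4]
opening: 0.328
finger_force: 40.0
```

```bash
python3 go.py .5328 -.1335 .0300 8 39;python3 go.py .5328 -.1335 .0300 8 41.4
```

```text
shift [-0.0239  0.0002  0.0418] turn [-0.0002  0.0138 -0.0003] rows>= 0.2
shift [-0.0239  0.0002  0.0418] turn [-0.0002  0.0004 -0.0003] rows>= 0.2
```

Emit:
send_rows([
  [[0.003,0,0.013],[0,0,0]],
  [[0.001,0,0.021],[0,0,0]],
  [[-0.0065,0,0.028],[0,0,0]],
  [[-0.014,0,0.034],[0,0,0]],
  [[-0.014,0,0.034],[0,0,0]],
])

```text
clock: 9.1
tool_pos: [0.533, -0.1257, 0.0286]
eef_rot: [0.613, 0.707, -0.229, 0.266]
contact_force: [-2.9, 11.8, 4.2]
opening: 0.332
finger_force: 40.0
```

Emit:
send_rows([
  [[-0.003,0,0.0026],[0,0,0]],
  [[-0.0075,0,0.0066],[0,0,0]],
  [[-0.0075,0,0.0066],[0,0,0]],
  [[-0.0075,0,0.0066],[0,0,0]],
])

```text
clock: 9.6
tool_pos: [0.5337, -0.126, 0.0281]
eef_rot: [0.613, 0.709, -0.228, 0.265]
contact_force: [-5.5, 21.5, 12.5]
opening: 0.33
finger_force: 40.1
```

Emit:
send_rows([
  [[0.006,0,-0.012],[0,0,0]],
  [[0.006,0,-0.012],[0,0,0]],
])

```text
clock: 9.85
tool_pos: [0.5333, -0.1258, 0.0301]
eef_rot: [0.613, 0.707, -0.23, 0.266]
contact_force: [0.8, 6.1, -2.7]
opening: 0.335
finger_force: 40.0
```

Emit:
send_rows([
  [[0,0,0],[0,0,0]],
  [[0,0,0],[0,0,0]],
  [[0,0,0],[0,0,0]],
  [[0,0,0],[0,0,0]],
], fingers=0.6)

```text
clock: 10.35
tool_pos: [0.5323, -0.1286, 0.0312]
eef_rot: [0.614, 0.706, -0.232, 0.267]
contact_force: [0.5, 0.7, 0.1]
opening: 0.597
finger_force: 0.0
```

Emit:
send_rows([
  [[0,0,-0.05],[0,0,0]],
  [[0,0,-0.15],[0,0,0]],
  [[0,0,-0.3],[0,0,0]],
  [[0,0,-0.45],[0,0,0]],
  [[0,0,-0.6],[0,0,0]],
  [[0,0,-0.6],[0,0,0]],
  [[0,0,-0.6],[0,0,0]],
], fingers=0.8)

```text
clock: 11.22
tool_pos: [0.5153, -0.0112, 0.1658]
eef_rot: [0.614, 0.706, -0.233, 0.267]
contact_force: [-0.6, -1.0, -0.6]
opening: 0.804
finger_force: 0.0
```

```bash
python3 go.py .599 .205 .13 0 38; cat > look2.py <<'E'
import sys,pickle,cv2,numpy as np
from plant import *
s=get_state();d={"s":s}
for n in("wrist","scene","side"): d[n]=snapshot(n)
pickle.dump(d,open(sys.argv[1]+".pkl","wb"))
o=np.zeros((600,800,3),np.uint8)
f=lambda i,x,y,w,h,W,H:cv2.convertScaleAbs(cv2.resize(i[y:y+h,x:x+w],(W,H),interpolation=cv2.INTER_CUBIC),alpha=1.4)
o[:300,:400]=f(d["wrist"]["img"],0,0,640,480,400,300)
o[:300,400:]=f(d["wrist"]["img"],220,200,200,150,400,300)
o[300:,:400]=f(d["scene"]["img"],270,180,120,90,400,300)
o[300:,400:]=f(d["side"]["img"],280,170,120,90,400,300)
cv2.imwrite("pics/"+sys.argv[1]+".png",o);print(s["tool_pos"],s["clock"])
E
python3 look2.py l4
```

```text
shift [ 0.5851  0.3759 -0.3579] turn [0.0281 0.0192 0.034 ] rows>= 3.8
[ 0.51530496 -0.01124376  0.16580925] 11.225
```

View pics/l4.png

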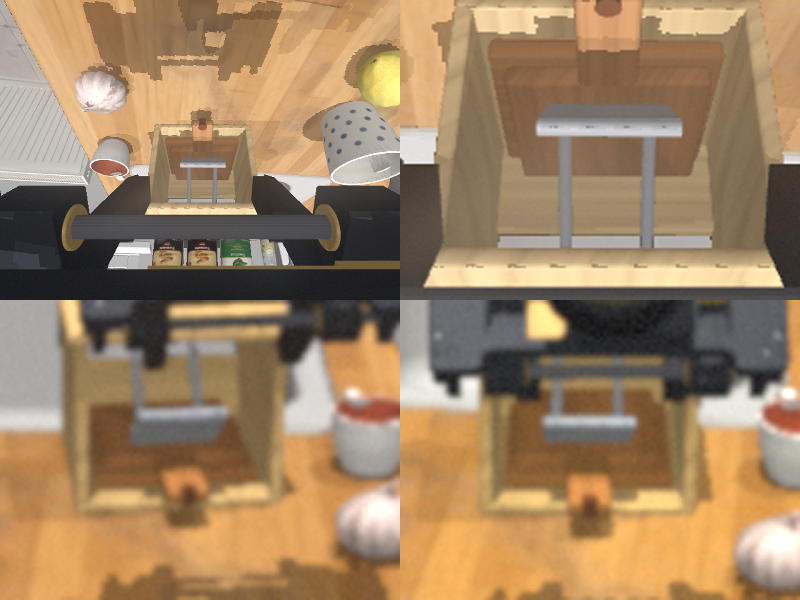

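The wide board lies on the bottom board, roughly straight, under the roller (zoom: blade front edge row 68, columns 505–710; far edge row 175, columns 525–695; handle out in front). I'll measure it in the rack.

```bash
python3 - <<'E'
from h import *;import pickle
d=pickle.load(open("l4.pkl","rb"));T=pose(d["s"]);w=d["wrist"]
np.set_printoptions(precision=4,suppress=True)
Z=lambda p:(220+p[0]/2-.25,200+p[1]/2-.25)
O=np.array([.544,-.2127]);u=np.array([.1395,-.990]);v=np.array([.99,.1395])
def f(n,p,z):
    X=onz(w,Z(p),z,T);r=X[:2]-O;print(n,X[:2],"rack",np.round([r@u*1e3,r@v*1e3],1))
f("bb frontL",(492,42),.02);f("bb frontR",(720,42),.02)
f("wb frontL",(508,68),.032);f("wb frontR",(710,68),.032)
f("wb farL",(525,175),.032);f("wb farR",(692,175),.032)
f("handle end L",(576,-5),.032)
f("hnd root L",(578,80),.032);f("hnd root R",(638,80),.032)
f("hnd L",(575,15),.032);f("hnd R",(642,15),.032)
f("panel foot front outer L",(440,10),.0);f("stop/floor",(620,148),.008);f("stop left base",(515,150),.008)
f("panelL front inner floor",(478,12),.008);f("R",(740,12),.008)
# full view
F=lambda x,y:onz(w,(x*1.6,y*1.6),.032,T)
f("foot L",((154*1.6-220)*2,(126*1.6-200)*2),0);f("foot R",((249*1.6-220)*2,(124*1.6-200)*2),0)
f("hndend",((193*1.6-220)*2,(113*1.6-200)*2),.032);f("hndend",((211*1.6-220)*2,(112*1.6-200)*2),.032)
E
```

```text
bb frontL [ 0.6729 -0.1336] rack [-60.3 138.6]
bb frontR [ 0.7829 -0.1183] rack [-60.1 249.7]
wb frontL [ 0.6802 -0.1374] rack [-55.5 145.4]
wb frontR [ 0.777 -0.124] rack [-55.3 243.1]
wb farL [ 0.7484 -0.2486] rack [ 64.  197.3]
wb farR [ 0.851  -0.2344] rack [ 64.3 300.9]
handle end L [ 0.6819 -0.0814] rack [-110.8  154.8]
hnd root L [ 0.7198 -0.1428] rack [-44.7 183.8]
hnd root R [ 0.7493 -0.1387] rack [-44.7 213.6]
hnd L [ 0.6891 -0.0942] rack [-97.1 160.2]
hnd R [ 0.718  -0.0902] rack [-97.  189.4]
panel foot front outer L [ 0.6514 -0.1369] rack [-60.1 116.9]
stop/floor [ 0.8202 -0.2487] rack [ 74.2 268.4]
stop left base [ 0.754  -0.2608] rack [ 76.9 201.2]
panelL front inner floor [ 0.6648 -0.1264] rack [-68.6 131.7]
R [ 0.7911 -0.1088] rack [-68.4 259.1]
foot L [ 0.4591 -0.1582] rack [-65.8 -76.5]
foot R [ 0.6068 -0.1326] rack [-70.6  73.3]
hndend [ 0.5137 -0.0838] rack [-131.8  -12. ]
hndend [ 0.536  -0.0788] rack [-133.6   10.7]
```

```bash
python3 - <<'E'
from h import *;import pickle
d=pickle.load(open("l4.pkl","rb"));T=pose(d["s"]);w=d["wrist"]
Z=lambda p:(220+(p[0]-400)/2-.25,200+p[1]/2-.25)
O=np.array([.544,-.2127]);u=np.array([.1395,-.990]);v=np.array([.99,.1395])
def f(n,p,z):
    X=onz(w,Z(p),z,T);r=X[:2]-O;print(n,"rack",np.round([r@u*1e3,r@v*1e3],1))
f("bb frontL",(492,42),.02);f("bb frontR",(720,42),.02)
f("wb frontL",(508,68),.032);f("wb frontR",(710,68),.032)
f("wb farL",(525,175),.032);f("wb farR",(692,175),.032)
f("hnd root L",(578,80),.032);f("hnd root R",(638,80),.032)
f("hnd L",(575,15),.032);f("hnd R",(642,15),.032)
f("stop top L",(498,233),.04)
f("panelL front inner floor",(478,12),.008);f("R",(740,12),.008)
E
```

```text
bb frontL rack [-60.7 -56.1]
bb frontR rack [-60.5  54.9]
wb frontL rack [-55.9 -48. ]
wb frontR rack [-55.7  49.6]
wb farL rack [ 63.5 -50.6]
wb farR rack [63.7 52.9]
hnd root L rack [-45.1 -14.5]
hnd root R rack [-45.   15.3]
hnd L rack [-97.4 -14.2]
hnd R rack [-97.4  15. ]
stop top L rack [140.6 -76. ]
panelL front inner floor rack [-69.  -62.8]
R rack [-68.8  64.6]
```

Lateral error is about 1 mm, it is straight, and the far edge lines up with the bottom board's at the stop. It took 21 N without moving, so the wide board is home. Next is the narrow board.

Emit:
send_rows([
  [[0.05,0.03,-0.04],[0.002,0.002,0.003]],
  [[0.14,0.09,-0.1],[0.007,0.005,0.008]],
  [[0.25,0.16,-0.17],[0.012,0.008,0.014]],
  [[0.36,0.23,-0.24],[0.017,0.012,0.021]],
  [[0.47,0.3,-0.3],[0.022,0.016,0.028]],
  [[0.55,0.35,-0.34],[0.026,0.018,0.032]],
  [[0.585,0.376,-0.358],[0.028,0.019,0.034]],
  [[0.585,0.376,-0.358],[0.028,0.019,0.034]],
  [[0.585,0.376,-0.358],[0.028,0.019,0.034]],
])

```text
clock: 12.5
tool_pos: [0.5988, 0.2045, 0.1302]
eef_rot: [0.668, 0.668, -0.231, 0.231]
contact_force: [0.5, 0.4, -0.1]
opening: 0.805
finger_force: 0.0
```

```bash
python3 go.py .599 .205 .009 0 38; python3 - <<'E'
from plant import *
from h import *;import pickle
s=get_state();w=snapshot("wrist");T=pose(s);pickle.dump((s,w),open("n.pkl","wb"))
im=w["img"]
# warp to top-down plane z=.012 around the board, 1 px = 0.5 mm, and find reddish area
P=np.float32([[.55,.26],[.65,.26],[.65,.03],[.55,.03]])
src=np.float32([proj(w,[*p,.012],T) for p in P]);dst=np.float32([[0,0],[200,0],[200,460],[0,460]])
t=cv2.warpPerspective(im,cv2.getPerspectiveTransform(src,dst),(200,460))
hsv=cv2.cvtColor(t,cv2.COLOR_BGR2HSV)
for y in(.23,.2,.15,.1,.07):
    r=hsv[int((.26-y)*2000)-3:int((.26-y)*2000)+4].mean(0);print(y,[tuple(r[k,:].astype(int)) for k in range(10,200,12)])
E
```

```text
shift [0.2505 0.0006 0.3168] turn [-0.0001  0.0006  0.0001] rows>= 1.9
0.23 [(np.int64(14), np.int64(130), np.int64(103)), (np.int64(15), np.int64(127), np.int64(104)), (np.int64(14), np.int64(129), np.int64(102)), (np.int64(15), np.int64(123), np.int64(107)), (np.int64(15), np.int64(122), np.int64(107)), (np.int64(15), np.int64(121), np.int64(108)), (np.int64(13), np.int64(126), np.int64(90)), (np.int64(10), np.int64(130), np.int64(62)), (np.int64(11), np.int64(134), np.int64(63)), (np.int64(14), np.int64(127), np.int64(90)), (np.int64(15), np.int64(123), np.int64(101)), (np.int64(15), np.int64(120), np.int64(113)), (np.int64(15), np.int64(117), np.int64(138)), (np.int64(15), np.int64(129), np.int64(105)), (np.int64(14), np.int64(129), np.int64(106)), (np.int64(15), np.int64(131), np.int64(105))]
0.2 [(np.int64(15), np.int64(124), np.int64(107)), (np.int64(15), np.int64(118), np.int64(155)), (np.int64(15), np.int64(121), np.int64(154)), (np.int64(15), np.int64(116), np.int64(160)), (np.int64(16), np.int64(117), np.int64(161)), (np.int64(15), np.int64(121), np.int64(139)), (np.int64(
[... 1974 characters left out ...]
t64(161)), (np.int64(15), np.int64(123), np.int64(160)), (np.int64(14), np.int64(119), np.int64(173)), (np.int64(14), np.int64(121), np.int64(164)), (np.int64(14), np.int64(121), np.int64(168)), (np.int64(14), np.int64(123), np.int64(166)), (np.int64(14), np.int64(122), np.int64(160)), (np.int64(14), np.int64(120), np.int64(168)), (np.int64(14), np.int64(123), np.int64(160)), (np.int64(14), np.int64(122), np.int64(164)), (np.int64(14), np.int64(122), np.int64(158)), (np.int64(14), np.int64(123), np.int64(154)), (np.int64(14), np.int64(124), np.int64(146)), (np.int64(14), np.int64(125), np.int64(129)), (np.int64(15), np.int64(122), np.int64(153)), (np.int64(15), np.int64(124), np.int64(154))]
```

```bash
python3 go.py .5995 .207 .009 0 38
```

```text
shift [0.256  0.0021 0.3139] turn [-0.      0.0004  0.    ] rows>= 1.9
```

Emit:
send_rows([
  [[0.06,0.001,0.08],[0,0,0]],
  [[0.12,0.002,0.155],[0,0,0]],
  [[0.18,0.002,0.22],[0,0,0]],
  [[0.22,0.002,0.275],[0,0,0]],
  [[0.245,0.002,0.302],[0,0,0]],
  [[0.256,0.002,0.314],[0,0,0]],
  [[0.256,0.002,0.314],[0,0,0]],
  [[0.256,0.002,0.314],[0,0,0]],
])

```text
clock: 13.55
tool_pos: [0.6005, 0.2091, 0.0099]
eef_rot: [0.669, 0.669, -0.229, 0.231]
contact_force: [-0.0, 0.1, 0.7]
opening: 0.8
finger_force: 0.0
```

Emit:
send_rows([
  [[0,0,0],[0,0,0]],
  [[0,0,0],[0,0,0]],
  [[0,0,0],[0,0,0]],
  [[0,0,0],[0,0,0]],
  [[0,0,0],[0,0,0]],
  [[0,0,0],[0,0,0]],
], fingers=0.15, newtons=40)

```text
clock: 14.3
tool_pos: [0.6, 0.209, 0.009]
eef_rot: [0.668, 0.669, -0.23, 0.23]
contact_force: [0.8, -0.0, -0.3]
opening: 0.327
finger_force: 40.0
```

```bash
python3 go.py .5995 .207 .119 0 40.5
```

```text
shift [-0.2306 -0.0014 -0.285 ] turn [ 0.0005 -0.0141  0.0002] rows>= 1.8
```

Emit:
send_rows([
  [[-0.03,0,-0.04],[0,-0.003,0]],
  [[-0.07,0,-0.09],[0,-0.006,0]],
  [[-0.12,-0.001,-0.15],[0,-0.009,0]],
  [[-0.17,-0.001,-0.21],[0,-0.013,0]],
  [[-0.21,-0.001,-0.26],[0,-0.013,0]],
  [[-0.23,-0.001,-0.285],[0,-0.013,0]],
  [[-0.23,-0.001,-0.285],[0,-0.013,0]],
  [[-0.23,-0.001,-0.285],[0,-0.013,0]],
])

```text
clock: 15.3
tool_pos: [0.5991, 0.2069, 0.1181]
eef_rot: [0.663, 0.664, -0.244, 0.244]
contact_force: [0.4, -0.6, -1.4]
opening: 0.328
finger_force: 40.0
```

```bash
python3 go.py .508 .045 .12 8 40.3; python3 go.py .508 .045 .047 8 40.3
```

```text
shift [-0.415  -0.3042  0.3445] turn [-0.0286  0.0002 -0.0335] rows>= 3.0
shift [-0.2576 -0.304   0.53  ] turn [-0.0286  0.0002 -0.0335] rows>= 3.2
```

```bash
python3 go.py .506 .06 .12 8 40.3; python3 go.py .506 .06 .048 8 40.3
```

```text
shift [-0.3769 -0.3108  0.3121] turn [-0.0286  0.0002 -0.0335] rows>= 2.8
shift [-0.2216 -0.3106  0.4951] turn [-0.0286  0.0002 -0.0335] rows>= 3.0
```

Emit:
send_rows([
  [[-0.05,-0.04,0.04],[-0.004,0,-0.005]],
  [[-0.13,-0.11,0.11],[-0.01,0,-0.012]],
  [[-0.22,-0.18,0.18],[-0.017,0,-0.02]],
  [[-0.3,-0.25,0.25],[-0.023,0,-0.027]],
  [[-0.36,-0.295,0.298],[-0.028,0,-0.033]],
  [[-0.377,-0.311,0.312],[-0.0286,0,-0.0335]],
  [[-0.34,-0.311,0.355],[-0.0286,0,-0.0335]],
  [[-0.29,-0.311,0.415],[-0.0286,0,-0.0335]],
  [[-0.24,-0.311,0.473],[-0.0286,0,-0.0335]],
  [[-0.222,-0.311,0.495],[-0.0286,0,-0.0335]],
  [[-0.222,-0.311,0.495],[-0.0286,0,-0.0335]],
  [[-0.222,-0.311,0.495],[-0.0286,0,-0.0335]],
])

```text
clock: 16.8
tool_pos: [0.507, 0.0603, 0.049]
eef_rot: [0.616, 0.708, -0.225, 0.261]
contact_force: [-0.3, 0.8, -0.1]
opening: 0.325
finger_force: 40.0
```

```bash
python3 go.py .5268 -.0885 .047 8 40.3; python3 - <<'E'
from plant import *
import cv2
cv2.imwrite("pics/w6.png",cv2.convertScaleAbs(snapshot("wrist")["img"],alpha=1.4))
E
```

```text
shift [-0.3774 -0.0038  0.3288] turn [ 0.0006  0.     -0.0005] rows>= 2.4
```

Emit:
send_rows([
  [[-0.025,0,0.022],[0,0,0]],
  [[-0.05,0,0.044],[0,0,0]],
  [[-0.075,-0.001,0.066],[0,0,0]],
  [[-0.1,-0.001,0.088],[0,0,0]],
  [[-0.125,-0.001,0.11],[0,0,0]],
  [[-0.15,-0.0015,0.131],[0,0,0]],
  [[-0.175,-0.002,0.153],[0,0,0]],
  [[-0.2,-0.002,0.175],[0,0,0]],
  [[-0.225,-0.002,0.197],[0,0,0]],
  [[-0.25,-0.0025,0.219],[0,0,0]],
  [[-0.25,-0.0025,0.219],[0,0,0]],
])

```text
clock: 18.23
tool_pos: [0.5197, -0.04, 0.0474]
eef_rot: [0.616, 0.708, -0.226, 0.261]
contact_force: [1.2, -1.4, -1.8]
opening: 0.332
finger_force: 40.0
```

Emit:
send_rows([
  [[-0.025,0,0.022],[0,0,0]],
  [[-0.05,0,0.044],[0,0,0]],
  [[-0.075,-0.001,0.066],[0,0,0]],
  [[-0.1,-0.001,0.088],[0,0,0]],
  [[-0.125,-0.001,0.11],[0,0,0]],
  [[-0.15,-0.0015,0.131],[0,0,0]],
  [[-0.15,-0.0015,0.131],[0,0,0]],
])

```text
clock: 19.1
tool_pos: [0.5273, -0.0996, 0.0467]
eef_rot: [0.616, 0.708, -0.227, 0.261]
contact_force: [-0.3, 0.0, -2.8]
opening: 0.33
finger_force: 40.0
```

Emit:
send_rows([
  [[-0.012,0,0.011],[0,0,0]],
  [[-0.025,0,0.022],[0,0,0]],
  [[-0.021,0,0.027],[0,0,0]],
  [[-0.02,0,0.035],[0,0,0]],
  [[-0.0275,0,0.042],[0,0,0]],
  [[-0.035,0,0.0485],[0,0,0]],
  [[-0.035,0,0.0485],[0,0,0]],
])

```text
clock: 19.98
tool_pos: [0.53, -0.1157, 0.0422]
eef_rot: [0.616, 0.708, -0.226, 0.261]
contact_force: [1.2, -0.2, -3.0]
opening: 0.329
finger_force: 40.0
```

Emit:
send_rows([
  [[-0.0065,0,0.008],[0,0,0]],
  [[-0.014,0,0.0145],[0,0,0]],
  [[-0.0215,0,0.021],[0,0,0]],
  [[-0.0215,0,0.021],[0,0,0]],
])

```text
clock: 20.48
tool_pos: [0.5313, -0.1233, 0.0412]
eef_rot: [0.616, 0.709, -0.225, 0.26]
contact_force: [-1.0, 4.6, 1.0]
opening: 0.329
finger_force: 40.0
```

Emit:
send_rows([
  [[-0.0075,0,0.0066],[0,0,0]],
  [[-0.015,0,0.013],[0,0,0]],
  [[-0.015,0,0.013],[0,0,0]],
  [[-0.015,0,0.013],[0,0,0]],
])

```text
clock: 20.98
tool_pos: [0.5323, -0.1238, 0.0401]
eef_rot: [0.615, 0.711, -0.221, 0.258]
contact_force: [-7.1, 25.0, 18.8]
opening: 0.33
finger_force: 40.2
```

Emit:
send_rows([
  [[0.007,0,-0.015],[0,0,0]],
  [[0.007,0,-0.015],[0,0,0]],
])

```text
clock: 21.22
tool_pos: [0.5322, -0.1236, 0.0425]
eef_rot: [0.616, 0.709, -0.224, 0.26]
contact_force: [-0.1, 7.6, -2.2]
opening: 0.327
finger_force: 40.0
```

Emit:
send_rows([
  [[0,0,0],[0,0,0]],
  [[0,0,0],[0,0,0]],
  [[0,0,0],[0,0,0]],
  [[0,0,0],[0,0,0]],
], fingers=0.6)

```text
clock: 21.72
tool_pos: [0.5313, -0.1262, 0.0435]
eef_rot: [0.616, 0.708, -0.226, 0.261]
contact_force: [-0.3, 0.9, -0.7]
opening: 0.599
finger_force: 0.0
```

Emit:
send_rows([
  [[0,0,-0.05],[0,0,0]],
  [[0,0,-0.15],[0,0,0]],
  [[0,0,-0.3],[0,0,0]],
  [[0,0,-0.45],[0,0,0]],
  [[0,0,-0.55],[0,0,0]],
  [[0,0,-0.55],[0,0,0]],
  [[0,0,-0.55],[0,0,0]],
])

```text
clock: 22.6
tool_pos: [0.5159, -0.0209, 0.1688]
eef_rot: [0.616, 0.708, -0.226, 0.26]
contact_force: [0.8, -0.5, -0.0]
opening: 0.604
finger_force: 0.0
```

```bash
python3 look2.py l5
```

```text
[ 0.51590768 -0.02092598  0.16880306] 22.6
```

View pics/l5.png

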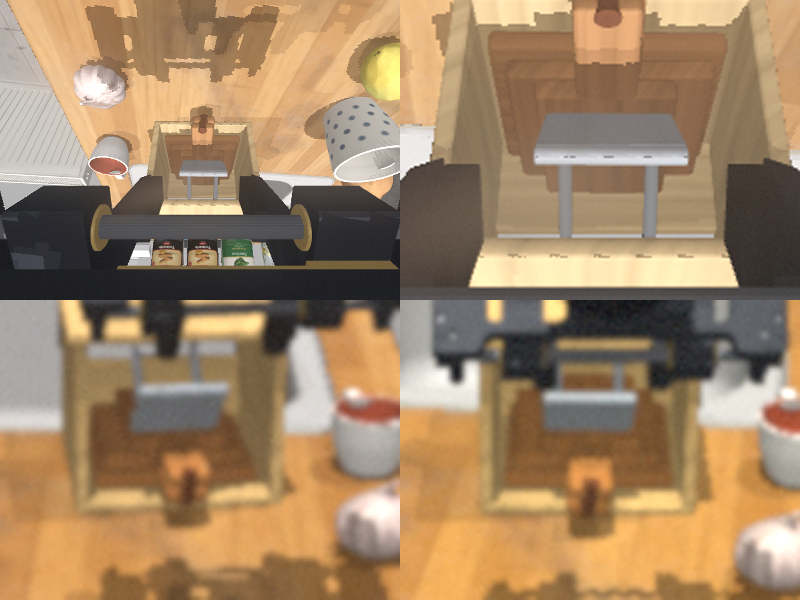

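The narrow board now lies on the wide one with its handle directly above and out in front (blade front edge row 80, far edge row 190, columns 548–672), and the arm rests on it. I'll check the numbers.

```bash
python3 - <<'E'
from h import *;import pickle
O=np.array([.544,-.2127]);u=np.array([.1395,-.990]);v=np.array([.99,.1395])
d=pickle.load(open("l5.pkl","rb"));T=pose(d["s"]);w=d["wrist"]
def f(n,p,z):
    X=onz(w,(220+(p[0]-400)/2-.25,200+p[1]/2-.25),z,T);r=X[:2]-O;print(n,np.round([r@u*1e3,r@v*1e3],1))
f("nb farL",(548,190),.044);f("nb farR",(672,190),.044)
f("nb front bottom L",(543,64),.032);f("nb front bottom R",(677,64),.032)
f("wb farL",(527,168),.032)
f("wb front bot L",(508,60),.02);f("wb front bot R",(710,58),.02)
f("bb front bot L",(490,33),.008);f("bb front bot R",(725,33),.008)
f("nb hnd L",(575,30),.044);f("nb hnd R",(644,30),.044);f("root L",(578,75),.044)
E
```

```text
nb farL [ 62.4 -35.9]
nb farR [62.7 38.5]
nb front bottom L [-51.8 -31.5]
nb front bottom R [-51.6  32.8]
wb farL [ 57.1 -48.7]
wb front bot L [-38.3 -50.6]
wb front bot R [-39.7  51.1]
bb front bot L [-45.  -59.9]
bb front bot R [-44.7  59.1]
nb hnd L [-93.8 -14.5]
nb hnd R [-93.7  14.7]
root L [-60.  -14.3]
```

```bash
python3 -c "
from plant import *;print(finish_job())"
```

```text
the job is handed in; nothing more can be done
None
```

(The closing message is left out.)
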